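# Roll a washed gudgeon pin up the drain gutter into its top seat

## Robot

A 6-joint arm with a two-finger parallel gripper is mounted at the origin on the work surface. World frame = base frame: x ahead of the robot, y to its left, z up, the work surface at z = 0. Lengths are in m, angles in rad, forces in N, time in s.
With the tool pointing down it reaches from about 0.35 to 0.775 m from the base axis. Payload 5.5 kg.
Tool frame: the origin (TCP) lies at the very end of the fingers, on their centre line; the grasp point (between the pads) lies 19 mm behind it (env.grip_point_offset is the distance from the TCP to the grasp point, in m); z points along the fingers, y is the line along which they close (so a half turn about z gives the same grasp; the last joint's range is limited). The gripper opens to 85 mm and grips with 20 to 120 N. Pads are 22 mm wide; open, the fingers measure 114 mm over their backs; the gripper's body (76 mm by 85 mm) begins 54 mm behind the grasp point. The pads swing forward as they close: fully open they stand 13 mm farther back than shut.
Start: joints at [-1.409, 0.313, 0.046, 1.304, 0, 1.431], TCP at [0.171, -0.549, 0.193] pointing down, gripper open.
Joint ranges: [-2.76, 2.76], [-0.86, 1.69], [-1.03, 1.26], [-2.2, 2.34], [-1.47, 1.5], [-3.14, 3.14]. Speed limits (rad/s): [2.57, 2.57, 3.14, 3.14, 3.14, 3.14].

## Interface

Orientations are given as a unit quaternion [w, x, y, z].
In Python, from workcell import sensors, imaging, workorder, env gives the robot as it stands.
- The arm moves only by the shell command python3 -m handwheel 'ROWS' [FORCE]. ROWS is JSON, a list of rows, each a list of 5 numbers: the shift along the tool's x, y, z in mm, then the turn about the tool's z in rad, then the opening, from 0 (shut) to 1 (fully open). A call has 1 to 8 rows; each row is the pose to reach, as a shift and turn from the pose commanded when the call began, along the tool's axes at that moment; what a row does not reach only later rows make up. A row lasts 1/10 s, in which the tool goes at most 50 mm and 8.59 degrees, less where a joint would pass 70% of its speed; a pose out of reach is approached as far as the arm can. A call with a gripper value outside its range is refused whole. The fingers move at their own pace and stop on an object; FORCE is the grip in N (left out, the last holds). Time passes only in rows, so rows that repeat a pose let the fingers close. It gives the time, the measured TCP pose, the force, the opening and the grip force at its end, in the units of the state.
- sensors.get_state(): the state, without advancing time (a new reading comes with each control period).
- imaging.read_camera(name): name is "side" or "top"; returns a dict with "color" (480x640x3 uint8, blue, green, red), "z_map" (480x640 float32, m along the optical axis (not along the pixel's ray), 0 where there is no reading), "fx", "fy", "cx", "cy" (pixels), "xyz" and "rotation" of the camera in the world. Camera axes: x right, y down, z forward; pixel columns grow to the right and rows downward; lengths in m; the calibration is good to about 2 mm. A picture is of the moment at which its call begins.
- workorder.hand_in(): hands the job in; it is judged then, once.
The state is a dict: "clock": time; "joint_pos": joint angles; "qvel": joint speeds; "tau": joint torques, N m; "tcp_pos": TCP position; "orientation": TCP orientation; "wrist_force": force on the tool from outside, world axes, zero at the start; "ft_torque": the same for the moment, N m; "finger_gap": finger opening in m; "grip_force": force on a finger pad.
Only numpy, scipy, OpenCV 4.12 (cv2) and the standard library are available. Lean on these libraries where they do the work, as an engineer would, in place of code of your own. Each camera call takes 0.05 s, during which the arm holds its last target. There are 200 camera calls.

## Task

The washed gudgeon pin is lying at the low end of the sloping drain gutter. With a fingertip behind it, nudge it all the way up the gutter and over the hump at the top, so that it sits against the end plate and cannot roll back, then take your hand away. Roll it along the gutter, do not lift it out, and leave the piston, spray can, bowl and spanner where they are.

Things in the scene. Friction and masses are not known exactly. Their poses are not given: they have to be found in the camera images.
- gutter: Fixed dark grey sheet-steel drain gutter, a straight channel 71 mm wide inside, side walls 24 mm high. Origin: on its floor's top surface, mid-width, 75 mm above the bench. x runs across it, y up its slope (8 degrees), z square to its floor. The flat floor (z = 0) runs from the open spout end (y = -165 mm) to the hump (y = +85 mm). A fixed blue wash pan, 230 x 190 x 38 mm high, is under the low end.
- tabs (a point): Point on the gutter floor (x = 0, y = -115 mm of the gutter) midway between the two corner tabs that stop the pin at the low end. Each tab is 8 mm wide, 4 mm thick, 20 mm high, against a side wall; the 55 mm between them is open, and the spout floor goes on 50 mm below them, so a finger can come down behind the pin.
- hump (a point): Point on the hump, a plain bend in the floor across the gutter (x = 0, y = +85 mm of the gutter). Beyond it the floor is bent down by 18 degrees, so it falls 10 degrees below level for 42 mm to the end plate, which is square to it, 34 mm high and faced with black rubber. The side walls go on to it.
- seat (a point): Where the middle of the pin is once home: resting on the last piece of floor beyond the hump, against the end plate (x = 0, y = +113.4 mm, z = +9.7 mm of the gutter).
- pin: Gudgeon pin: loose, slick steel roller, 36 mm diameter, 68 mm long, dark bore at each end, 0.4 kg. Origin: its middle; x is its axis. It lies across the gutter with 1.5 mm play at each end. At the start it rests against the tabs (middle at y = -95, z = 18 mm of the gutter). Let go on the slope it rolls back; once past the hump it rolls on to the end plate by itself.
- piston: Aluminium piston standing upright on the bench beyond the high end of the gutter, 90 mm in diameter, 85 mm high. Origin: centre of its underside, z up. Leave alone.
- spray: Spray can with a yellow band standing on the bench past the high end, near the piston, 52 mm in diameter, 155 mm high. Origin: centre of its underside, z up. Leave alone.
- bowl: White bowl on the bench beside the gutter, 100 mm across, 45 mm high. Origin: centre of its underside, z up. Leave alone.
- spanner: Steel spanner 200 mm long lying flat on the bench beside the gutter. Origin: its underside near the middle, x along its length, z up. Leave alone.
Things that resemble listed ones, but are neither listed nor needed, are in the scene too. Of the things shaped like the pin, the steel one is meant.

How it is judged:
On the way:
1. a finger is pushing the pin on the upper half of the slope (y of pin in the frame of gutter between 0 and 0.1 m and contact force between the fingers and pin above 0.1 N), for 0.05 s.
At the end, for the whole second after the job is handed in: The pin lies across the gutter (within 0.12 rad) on the last piece of floor beyond the hump, against the end plate: its middle within 4 mm of the seat point along the gutter and in height and within 8 mm across it, and it is at rest (y of pin in the frame of gutter between 0.1094 and 0.1174 m and z of pin in the frame of gutter between 0.0057 and 0.0137 m and x of pin in the frame of gutter between -0.008 and 0.008 m and angle between the x axis of pin and the x axis of gutter, either way round below 0.12 rad and linear speed of pin below 0.02 m/s and angular speed of pin below 0.5 rad/s); the robot touches nothing.
It fails at once if the pin is lifted more than 12 mm off the channel floor (z of pin in the frame of gutter above 0.03 m).
It fails at once if the pin leaves the gutter, over a side or over the low end (y of pin in the frame of gutter below -0.11 m or x of pin in the frame of gutter above 0.02 m or x of pin in the frame of gutter below -0.02 m or z of pin in the frame of gutter below -0.005 m).
It fails at once if the pin is pushed with the arm or the gripper's body instead of the fingers (contact force between the arm and pin above 1 N).
It fails at once if the piston, spray can, bowl or spanner is shoved more than 20 mm from its place, or one of the first three is tipped over (distance of any of piston, spray, bowl, spanner from where it was at the start of the episode above 0.02 m or angle between any of piston, spray, bowl's own z axis and vertical above 0.35 rad).
It also fails if it takes over 40 s, if anything falls off the work surface, if the arm or the gripper's body presses on something with over 40 N, if the wrist force passes 120 N, or if a joint passes its speed limit or range.

## Working session

There is one attempt and no reset: what is moved stays moved. The work goes in short steps, Python scripts to look and compute and a shell command to move; the robot and the scene stay as the last step left them, time stands still between calls to the robot, and variables do not carry over. Pictures are saved under pics/ and viewed, at most 10 in all, crops included, and the job is handed in when it is done.

```bash
mkdir -p pics
cat > h.py <<'E'
import numpy as np, cv2
from workcell import sensors, imaging, workorder, env
def shot(n):
    c=imaging.read_camera(n); return c
def cloud(c):
    v,u=np.mgrid[0:480,0:640]; z=c["z_map"]
    p=np.stack([(u-c["cx"])/c["fx"]*z,(v-c["cy"])/c["fy"]*z,z],-1)
    R=np.array(c["rotation"])
    if R.shape!=(3,3):
        from scipy.spatial.transform import Rotation as Ro
        R=Ro.from_quat(np.roll(R,-1)).as_matrix()
    w=p@R.T+np.array(c["xyz"]); w[z==0]=np.nan
    return w
E
python3 - <<'E'
from h import *
for n in("top","side"):
    c=shot(n); cv2.imwrite(f"pics/{n}0.png",c["color"]); np.savez(f"{n}0.npz",**c); print(n,c["xyz"],c["rotation"],c["fx"])
s=sensors.get_state(); print(s["clock"],s["tcp_pos"],s["orientation"],s["finger_gap"],s["wrist_force"])
E
```

```text
top [0.48402481 0.03553544 1.15314337] [ 0.03536017 -0.69943388  0.7135904  -0.01818367] 484.06413802182726
side [ 0.42205051 -0.76607563  0.67319005] [-0.46235632  0.88279321 -0.07485078  0.03605758] 458.81973329575175
0.1 [ 0.17082532 -0.54847621  0.1921705 ] [-8.55381279e-04  9.88636375e-01  1.50324271e-01 -2.89477179e-06] 0.08557716817867947 [ 0.22607175 -0.56495257 -0.36010283]
```

View pics/top0.png

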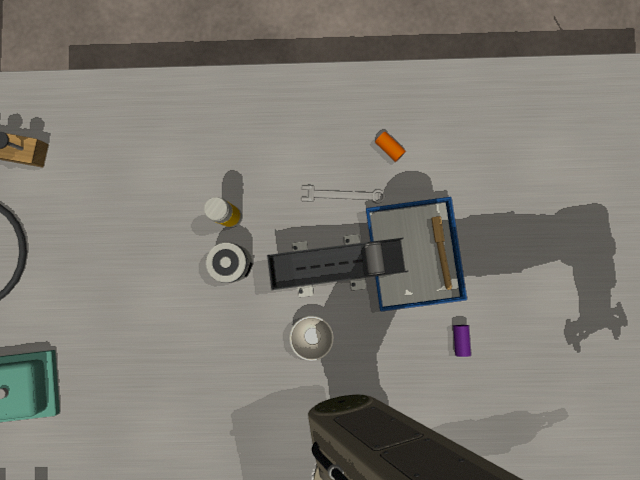

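View pics/side0.png

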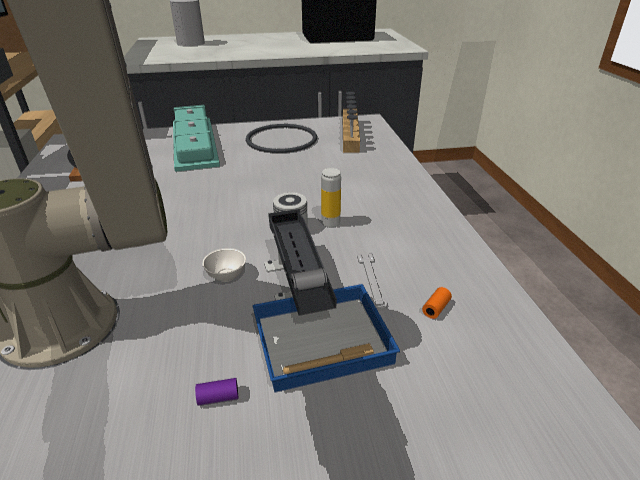

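The top view shows the gutter running from the open spout at (405,255) to the end plate at (270,272), with the pin at (375,259). The piston is at (228,262), the can at (222,212), the bowl at (312,338) and the spanner at (342,194). The side view agrees: pin at (310,279), end plate at (285,215).

Run:
```python
from h import *
from scipy.optimize import least_squares
c=dict(np.load("top0.npz")); w=cloud(c)
for n,(u,v) in dict(piston=(226,262),spray=(215,208),bowl=(312,338),pin=(375,259),spout=(400,256),hump=(290,270),bench=(330,330),floor=(320,266)).items(): print(n,w[v,u].round(4))
def inquad(q):
    m=np.zeros((480,640),np.uint8); cv2.fillPoly(m,[np.array(q)],1); return m>0
m=inquad([(262,245),(412,228),(416,280),(266,298)])
P=w[m]; P=P[np.isfinite(P[:,2])&(P[:,2]>0.045)]
# floor: strip in the middle
F=w[inquad([(305,258),(350,252),(352,270),(307,276)])]; F=F[np.isfinite(F[:,2])]
A=np.c_[F[:,:2],np.ones(len(F))]
for _ in range(5):
    k,*_=np.linalg.lstsq(A,F[:,2],rcond=None); r=F[:,2]-A@k; g=abs(r)<0.004; A,F=A[g],F[g]
print("plane",k,"slope deg",np.degrees(np.arctan(np.hypot(*k[:2]))),"yaw of upslope",np.degrees(np.arctan2(k[1],k[0])),len(F))
h=P[:,2]-np.c_[P[:,:2],np.ones(len(P))]@k
W=P[(h>0.016)&(h<0.03)]   # wall tops (+pin,+plate)
rect=cv2.minAreaRect(P[:,:2].astype(np.float32)*1000); print("rect all",rect)
rect=cv2.minAreaRect(W[:,:2].astype(np.float32)*1000); print("rect walls",rect)
np.save("k.npy",k)
```

```text
piston [nan nan nan]
spray [0.6241 0.2962 0.1568]
bowl [0.3331 0.1076 0.0039]
pin [ 0.5128 -0.0382  0.0986]
spout [ 0.5196 -0.0975  0.0568]
hump [0.4926 0.1486 0.0856]
bench [0.3556 0.064  0.044 ]
floor [0.5002 0.0826 0.0782]
plane [-0.01736157  0.13679422  0.07674645] slope deg 7.851094013197683 yaw of upslope 97.23316099385588 850
rect all ((511.0604248046875, 42.80049133300781), (98.95137023925781, 300.5417785644531), 6.28173303604126)
rect walls ((505.51776123046875, 42.084129333496094), (77.079833984375, 300.547607421875), 6.45024299621582)
```

```bash
cat >> h.py <<'E'
yaw=np.radians(96.45); D=np.array([np.cos(yaw),np.sin(yaw)]); X=np.array([D[1],-D[0]])
O=np.array([0.504,0.0551])
def ab(w): q=w[...,:2]-O; return q@D,q@X,w[...,2]   # along (horizontal), across, height
E
python3 - <<'E'
from h import *
for n in("top","side"):
    w=cloud(dict(np.load(n+"0.npz"))); a,b,z=ab(w)
    ok=np.isfinite(z)&(z>0.045)&(z<0.135)&(abs(b)<0.05)&(a>-0.2)&(a<0.16)
    print(n,"a range",a[ok].min(),a[ok].max())
    for lo in np.arange(-0.17,0.15,0.01):
        s=ok&(a>=lo)&(a<lo+0.01); f=s&(abs(b)<0.02); wl=s&(abs(b)>0.03)&(z>0.075+lo*.14+.018)
        bw=b[wl]
        print(f"{lo*1e3:.0f}: mid z {np.median(z[f])*1e3:.1f} n{f.sum()}", "b %.1f %.1f"%(b[wl].min()*1e3,b[wl].max()*1e3) if wl.any() else "")
    f=ok&(abs(b)<0.025)&(a<-0.06)&(z>0.085)
    print("pin pts",f.sum(), a[f].min(),a[f].max(),z[f].max())
    i=f&(abs(b)<.02); A=np.c_[2*a[i],2*z[i],np.ones(i.sum())]; k=np.linalg.lstsq(A,a[i]**2+z[i]**2,rcond=None)[0]
    print("circle fit",k[:2],np.sqrt(k[2]+k[0]**2+k[1]**2))
E
```

```text
top a range -0.16337762680424045 0.13716998949604883
-170: mid z 52.1 n5 b -37.1 36.9
-160: mid z 53.5 n75 b -38.5 38.6
-150: mid z 55.3 n78 b -37.3 37.3
-140: mid z 56.7 n76 b -38.3 38.3
-130: mid z 58.1 n77 b -38.4 37.7
-120: mid z 60.1 n61 b -37.8 38.2
-110: mid z 94.7 n76 b -38.3 37.4
-100: mid z 98.0 n83 b -37.4 38.3
-90: mid z 95.9 n89 b -38.4 37.9
-80: mid z 67.5 n90 b -38.5 38.6
-70: mid z 66.0 n79 b -37.9 38.1
-60: mid z 67.6 n80 b -38.3 38.4
-50: mid z 69.7 n78 b -38.5 38.5
-40: mid z 70.6 n80 b -38.2 37.6
-30: mid z 72.4 n79 b -38.3 38.4
-20: mid z 73.1 n83 b -37.7 38.0
-10: mid z 74.4 n79 b -38.4 38.4
0: mid z 76.8 n83 b -38.3 38.4
10: mid z 77.6 n81 b -37.9 38.5
20: mid z 78.6 n82 b -38.4 38.4
30: mid z 80.2 n82 b -37.5 37.6
40: mid z 82.0 n82 b -38.5 38.2
50: mid z 83.2 n81 b -38.3 37.7
60: mid z 84.6 n85 b -37.8 38.4
70: mid z 86.1 n80 b -38.4 38.1
80: mid z 87.7 n85 b -38.3 38.5
90: mid z 86.1 n82 b -37.9 38.4
100: mid z 84.7 n80 b -38.4 37.9
110: mid z 82.6 n79 b -37.1 36.7
120: mid z 82.5 n96 
130: mid z 108.5 n86 b -38.4 36.8
140: mid z nan n0 
pin pts 361 -0.11133
[... 638 characters left out ...]
d z 69.9 n60 b -37.5 39.1
-20: mid z 71.1 n59 b -37.4 38.7
-10: mid z 72.8 n60 b -37.9 37.9
0: mid z 74.5 n55 b -38.1 39.0
10: mid z 75.7 n56 b -37.0 38.9
20: mid z 77.1 n50 b -37.8 38.7
30: mid z 78.6 n50 b -37.7 39.0
40: mid z 79.8 n57 b -37.8 38.9
50: mid z 81.3 n47 b -37.7 39.1
60: mid z 82.7 n47 b -37.4 39.2
70: mid z 84.2 n52 b -37.7 39.2
80: mid z 85.2 n40 b -37.9 39.1
90: mid z 84.2 n30 b -36.8 39.5
100: mid z 83.1 n28 b -37.0 38.1
110: mid z 81.4 n28 
120: mid z 81.6 n67 
130: mid z 99.4 n179 b -35.0 35.9
140: mid z nan n0 
pin pts 281 -0.11168900622672533 -0.08239989893571313 0.09940887836936396
circle fit [-0.09546188  0.08372079] 0.01332897578191718
  return _methods._mean(a, axis=axis, dtype=dtype,
  ret = ret.dtype.type(ret / rcount)
```

```bash
python3 -m handwheel '[[45,-20,0,-0.13,0],[90,-50,0,-0.27,0],[135,-85,0,-0.41,0],[175,-115,0,-0.55,0],[215,-147,0,-0.69,0],[255,-177,0,-0.83,0],[295,-207,0,-0.97,0],[335,-237,0,-1.11,0]]'
```

```text
clock: 0.9
tcp_pos: [0.4137, -0.2312, 0.1928]
orientation: [-0.0, 0.759, 0.651, -0.0]
wrist_force: [0.9, -0.3, -0.8]
finger_gap: -0.0001
grip_force: 0.0
```

The frame fits in both cameras: spout end at -163 mm, hump at about 85 mm, floor 75 mm high at the origin, and the wall centre line within 1 mm.

```bash
cat >> h.py <<'E'
from scipy.spatial.transform import Rotation as Ro
def togo(a,b,z):
    s=sensors.get_state(); R=Ro.from_quat(np.roll(s["orientation"],-1)).as_matrix(); p=s["tcp_pos"]
    t=np.r_[O+a*D+b*X,z]; sh=R.T@(t-p)*1e3
    cur=np.arctan2(R[1,0],R[0,0]); 
    print("now a,b,z",[np.round(float(v)*1e3,1) for v in ab(np.array(p))],"shift",sh.round(1),"turn",round(float(cur-yaw),3),"t",s["clock"],"F",np.round(s["wrist_force"],2),"j6",round(float(s["joint_pos"][5]),2))
E
python3 -c "
from h import *
togo(-.137,0,.15); togo(-.137,0,.066)"
```

```text
now a,b,z [np.float64(-274.4), np.float64(-121.9), np.float64(192.8)] shift [164.6  81.5  42.8] turn -0.266 t 0.9 F [ 0.85 -0.34 -0.83] j6 1.05
now a,b,z [np.float64(-274.4), np.float64(-121.9), np.float64(192.8)] shift [164.6  81.5 126.8] turn -0.266 t 0.9 F [ 0.85 -0.34 -0.83] j6 1.05
```

```bash
python3 -m handwheel '[[40,20,10,-0.13,0],[80,40,20,-0.26,0],[120,60,30,-0.26,0],[155,78,40,-0.26,0],[155,78,40,-0.26,0],[155,78,40,-0.26,0]]' && python3 -c "
from h import *
togo(-.137,0,.066)
c=shot('side'); cv2.imwrite('pics/side1.png',cv2.resize(c['color'][170:400,180:420],None,fx=2.4,fy=2.4))"
```

```text
clock: 1.5
tcp_pos: [0.5143, -0.0915, 0.1522]
orientation: [-0.001, 0.67, 0.743, -0.001]
wrist_force: [-0.2, -0.4, 0.3]
finger_gap: -0.0002
grip_force: 0.0
now a,b,z [np.float64(-146.8), np.float64(-6.2), np.float64(152.2)] shift [ 9.8  6.3 86.2] turn -0.009 t 1.5 F [-0.18 -0.38  0.26] j6 1.14
```

View pics/side1.png

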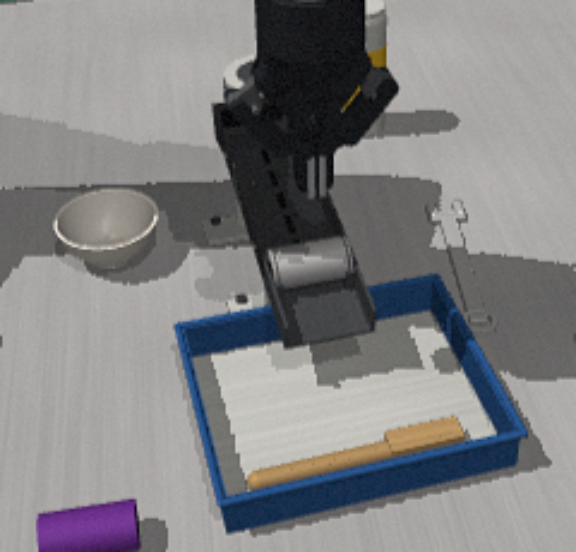

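The crop shows the shut fingers at (315,180) hanging above the gutter, and the pin at (313,262) still against its tabs. Next I come down behind it.

```bash
python3 -m handwheel '[[7,6,25,0,0],[7,6,50,0,0],[7,6,70,0,0],[7,6,80,0,0],[7,6,86,0,0],[7,6,86,0,0],[7,6,86,0,0]]' && python3 -c "
from h import *
togo(-.137,0,.066)"
```

```text
clock: 2.25
tcp_pos: [0.5205, -0.0855, 0.0679]
orientation: [0.001, 0.671, 0.742, 0.0]
wrist_force: [-0.1, -1.1, 0.3]
finger_gap: 0.0003
grip_force: 0.0
now a,b,z [np.float64(-141.6), np.float64(0.6), np.float64(67.9)] shift [ 4.6 -0.7  1.9] turn -0.012 t 2.25 F [-0.09 -1.09  0.26] j6 1.16
```

```bash
python3 -m handwheel '[[8,0,0,-0.01,0],[13,0,-1,-0.01,0],[18,0,-2,-0.01,0],[24,-1,-3,-0.01,0],[30,-1,-4,-0.01,0],[36,-1,-5,-0.01,0],[42,-1,-5,-0.01,0],[48,-1,-6,-0.01,0]]'
python3 - <<'E'
from h import *
togo(-.03,0,.083)
c=shot('side'); cv2.imwrite('pics/side2.png',cv2.resize(c['color'][170:400,180:420],None,fx=2.4,fy=2.4))
togo(-.03,0,.083)
E
```

```text
clock: 3.05
tcp_pos: [0.5139, -0.0367, 0.0729]
orientation: [-0.0, 0.667, 0.745, -0.0]
wrist_force: [-0.4, 0.2, 0.1]
finger_gap: -0.0002
grip_force: 0.0
now a,b,z [np.float64(-92.3), np.float64(-0.4), np.float64(72.9)] shift [ 62.3   0.3 -10.1] turn -0.001 t 3.05 F [-0.38  0.23  0.1 ] j6 1.23
now a,b,z [np.float64(-91.6), np.float64(-0.5), np.float64(73.1)] shift [61.6  0.4 -9.9] turn -0.001 t 3.1 F [-0.14  0.78  0.08] j6 1.23
```

View pics/side2.png

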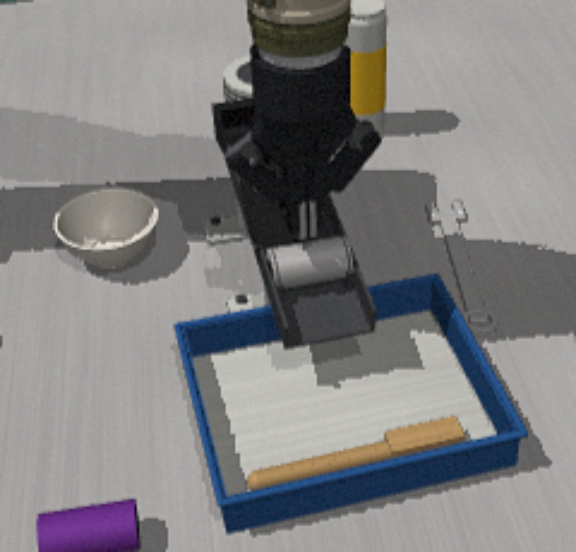

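The pin still looks unmoved at (313,262), and the fingers at (308,220) seem to pass behind it, uphill. That contradicts the TCP reading, so I check the projection before moving again.

Run:
```python
from h import *
s=sensors.get_state(); p=np.array(s["tcp_pos"])
for n in("side","top"):
    c=shot(n); np.savez(n+"1.npz",**c); R=Ro.from_quat(np.roll(c["rotation"],-1)).as_matrix()
    def pj(q):
        k=R.T@(q-c["xyz"]); return (np.array([c["fx"]*k[0]/k[2]+c["cx"],c["fy"]*k[1]/k[2]+c["cy"]])).round(1),k[2].round(4)
    print(n,"tcp px",pj(p),"50mm up",pj(p+[0,0,.05]),"pin expected",pj(np.r_[O-.0966*D,.0796]))
    w=cloud(c); a,b,z=ab(w)
    if n=="side":
        for v in range(235,296,3):
            u=309; print(v,[ (round(float(x[v,u])*1e3,1)) for x in(a,b,z)],c["color"][v,u])
    m=np.isfinite(z)&(abs(b)<.02)&(a<-.03)&(a>-.165)&(z>.07)&(z<.2)
    print("hi pts a", np.histogram(a[m],bins=np.arange(-.165,-.02,.01)))
    cv2.imwrite(f"pics/{n}3.png",cv2.resize(c["color"][210:330,250:420],None,fx=4.5,fy=4.5))
```

```text
side tcp px (array([307.4, 281.2]), np.float64(0.9463)) 50mm up (array([306.9, 261.8]), np.float64(0.9178)) pin expected (array([308.2, 280.2]), np.float64(0.9387))
235 [-104.1, 2.1, 194.8] [21 18 17]
238 [-102.2, 2.4, 186.7] [26 23 20]
241 [-98.5, 3.2, 177.2] [12 10 12]
244 [-101.6, 2.3, 172.5] [7 8 6]
247 [-104.0, 1.5, 167.2] [17 19 14]
250 [-103.0, 1.6, 159.4] [24 20 20]
253 [-98.6, 2.6, 149.0] [68 66 67]
256 [-99.8, 2.1, 142.7] [96 98 97]
259 [-101.3, 1.6, 136.5] [ 99 100  98]
262 [-104.1, 0.7, 131.4] [93 90 91]
265 [-101.8, 1.2, 122.2] [79 76 77]
268 [-100.4, 1.4, 113.6] [65 61 61]
271 [-87.2, 4.5, 95.5] [66 66 68]
274 [-96.4, 2.1, 95.2] [107 106 108]
277 [-103.1, 0.2, 92.9] [120 122 123]
280 [-108.2, -1.2, 89.5] [144 143 148]
283 [-111.6, -2.2, 84.6] [107 110 109]
286 [-108.8, -1.7, 74.4] [82 83 85]
289 [-102.1, -0.2, 60.7] [30 32 31]
292 [-106.6, -1.4, 56.6] [44 44 42]
295 [-116.3, -4.0, 57.2] [69 69 67]
hi pts a (array([  0,   0,   0,   0,   0, 326, 476,  88,  26,   0,   0,   0,   5,
         4]), array([-0.165, -0.155, -0.145, -0.135, -0.125, -0.115, -0.105, -0.095,
       -0.085, -0.075, -0.065, -0.055, -0.045, -0.035, -0.025]))
top tcp px (array([373.2, 258.9]), np.float64(1.0772)) 50mm up (array([374.7, 258.2]), np.float64(1.0274)) pin expected (array([375.6, 258.3]), np.float64(1.0707))
hi pts a (array([ 0,  0,  0,  0,  0,  0,  0,  0,  0,  0,  0, 16, 35, 30]), array([-0.165, -0.155, -0.145, -0.135, -0.125, -0.115, -0.105, -0.095,
       -0.085, -0.075, -0.065, -0.055, -0.045, -0.035, -0.025]))
```

View pics/side3.png

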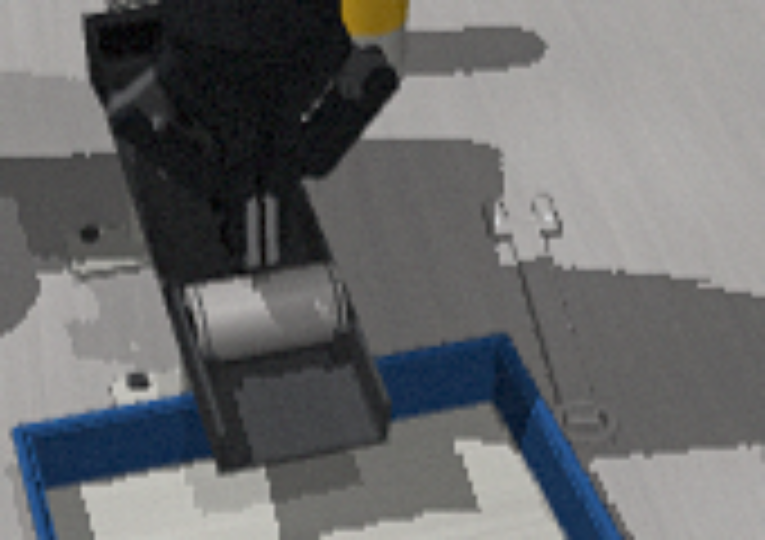

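Depth puts the finger face at a ≈ -101, matching the TCP, but the finger ends near z ≈ 110 mm, not 73. So the fingers passed over the pin, and the real tip sits about 35 mm higher than reported. I go up and back, then measure the actual tip.

```bash
python3 -m handwheel '[[0,0,-20,0,0],[0,0,-30,0,0],[-20,0,-30,0,0],[-40,0,-30,0,0],[-50,0,-30,0,0],[-50,0,-30,0,0],[-50,0,-30,0,0]]'
python3 - <<'E'
from h import *
s=sensors.get_state()
print(env.__dict__ if hasattr(env,'__dict__') and len(env.__dict__)<20 else [x for x in dir(env) if x[0]!='_'])
c=shot("side"); w=cloud(c); a,b,z=ab(w); togo(-.14,0,.066)
for u in (306,309,311,314):
  print(u)
  for v in range(200,300,3):
    if abs(b[v,u])<.02 and -.19<a[v,u]<-.1: print("  ",v,[(round(float(x[v,u])*1e3,1)) for x in(a,b,z)])
np.savez("side2.npz",**c)
cv2.imwrite("pics/side4.png",cv2.resize(c["color"][150:330,230:400],None,fx=3.3,fy=3.3))
E
```

```text
clock: 3.9
tcp_pos: [0.5194, -0.0868, 0.1028]
orientation: [-0.0, 0.667, 0.745, 0.0]
wrist_force: [0.5, 0.3, -0.0]
finger_gap: -0.0001
grip_force: 0.0
{}
now a,b,z [np.float64(-142.4), np.float64(-0.7), np.float64(102.8)] shift [ 2.4  0.7 36.8] turn -0.002 t 3.95 F [-0.02  0.7   0.07] j6 1.14
306
   200 [-174.3, -19.1, 311.1]
   203 [-176.8, -19.8, 307.0]
   206 [-173.6, -19.2, 299.5]
   212 [-175.0, -19.8, 289.1]
   221 [-173.3, -19.8, 270.7]
   224 [-151.8, -14.7, 251.0]
   227 [-157.2, -16.2, 248.4]
   230 [-162.8, -17.7, 246.0]
   233 [-159.8, -17.1, 237.9]
   236 [-159.8, -17.3, 231.7]
   239 [-161.1, -17.8, 226.3]
   242 [-158.8, -17.3, 218.4]
   245 [-158.8, -17.5, 212.0]
   248 [-155.8, -16.9, 203.4]
   251 [-151.5, -16.1, 193.7]
   254 [-148.2, -15.4, 184.7]
   257 [-143.1, -14.4, 174.1]
   260 [-144.7, -14.9, 168.5]
   263 [-141.8, -14.4, 159.4]
   266 [-140.7, -14.3, 151.5]
   278 [-104.9, -6.5, 93.3]
   281 [-107.4, -7.3, 87.7]
   284 [-112.5, -8.7, 84.2]
   287 [-109.7, -8.2, 74.0]
   290 [-101.4, -6.4, 58.9]
   293 [-110.0, -8.6, 58.4]
   296 [-116.8, -10.4, 56.5]
   29
[... 2248 characters left out ...]
227 [-150.0, -0.0, 241.1]
   230 [-154.4, -1.3, 237.8]
   233 [-153.3, -1.1, 230.8]
   236 [-153.7, -1.3, 224.8]
   239 [-153.2, -1.3, 218.1]
   242 [-133.8, 3.8, 197.9]
   245 [-134.6, 3.5, 191.8]
   248 [-140.0, 2.0, 189.0]
   251 [-144.7, 0.6, 185.8]
   254 [-145.1, 0.4, 179.2]
   257 [-152.6, -1.7, 178.1]
   260 [-152.2, -1.6, 171.0]
   263 [-153.5, -2.1, 165.2]
   266 [-150.4, -1.3, 155.8]
   269 [-151.6, -1.8, 149.8]
   272 [-151.2, -1.8, 142.4]
   275 [-101.0, 11.3, 94.1]
   278 [-102.1, 10.9, 87.2]
   281 [-108.8, 9.0, 85.0]
   284 [-110.8, 8.4, 78.9]
   287 [-107.6, 9.1, 68.3]
   290 [-105.0, 9.7, 58.0]
   293 [-112.4, 7.6, 56.5]
   296 [-121.4, 5.2, 56.5]
   299 [-128.8, 3.1, 55.2]
```

View pics/side4.png

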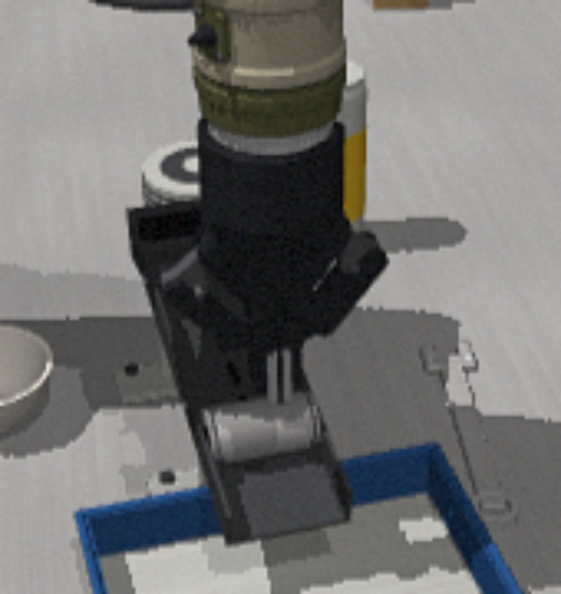

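The view and depth agree: the fingers end at z ≈ 139 mm while the reported TCP is 103 mm, so the real tip is about 36 mm above the reported one. Horizontally it agrees (centre at a ≈ -141, b ≈ -1). The pin has not moved. I descend carefully behind it, watching the force.

```bash
python3 -m handwheel '[[0,1,15,0,0],[0,1,30,0,0],[0,1,40,0,0],[0,1,45,0,0],[0,1,50,0,0],[0,1,55,0,0],[0,1,60,0,0],[0,1,60,0,0]]'
python3 - <<'E'
from h import *
togo(-.14,0,.03)
c=shot("side"); a,b,z=ab(cloud(c))
for u in (309,313,317):
  print(u,[(v,*[round(float(x[v,u])*1e3) for x in(a,b,z)]) for v in range(262,312,3)])
cv2.imwrite("pics/side5.png",cv2.resize(c["color"][190:330,230:400],None,fx=4,fy=4))
E
```

```text
clock: 4.75
tcp_pos: [0.5203, -0.0868, 0.0425]
orientation: [-0.0, 0.667, 0.745, -0.0]
wrist_force: [-0.4, 0.2, -0.5]
finger_gap: 0.0001
grip_force: 0.0
now a,b,z [np.float64(-142.8), np.float64(0.2), np.float64(42.5)] shift [ 2.8 -0.2 12.5] turn -0.002 t 4.75 F [-0.43  0.18 -0.5 ] j6 1.14
309 [(262, -161, -13, 176), (265, -159, -13, 167), (268, -158, -13, 159), (271, -158, -13, 153), (274, -160, -14, 147), (277, -154, -12, 135), (280, -154, -12, 128), (283, -147, -11, 115), (286, -150, -12, 110), (289, -149, -12, 102), (292, -148, -12, 93), (295, -119, -5, 59), (298, -124, -6, 56), (301, -131, -8, 55), (304, -139, -10, 54), (307, -148, -12, 54), (310, -154, -14, 52)]
313 [(262, -153, -4, 168), (265, -152, -4, 160), (268, -158, -5, 157), (271, -159, -6, 152), (274, -154, -4, 140), (277, -155, -5, 134), (280, -155, -5, 127), (283, -153, -5, 118), (286, -152, -4, 110), (289, -152, -5, 102), (292, -152, -5, 95), (295, -154, -5, 88), (298, -128, 1, 58), (301, -132, 0, 53), (304, -143, -3, 55), (307, -148, -4, 52), (310, -158, -7, 54)]
317 [(262, -153, 4, 166), (265, -153, 4, 159), (268, -150, 4, 150), (271, -156, 3, 147), (274, -154, 3, 139), (277, -154, 3, 132), (280, -154, 3, 124), (283, -154, 3, 117), (286, -151, 4, 107), (289, -153, 3, 101), (292, -151, 4, 92), (295, -153, 3, 86), (298, -128, 10, 56), (301, -136, 7, 55), (304, -141, 6, 52), (307, -150, 4, 52), (310, -158, 1, 52)]
```

View pics/side5.png

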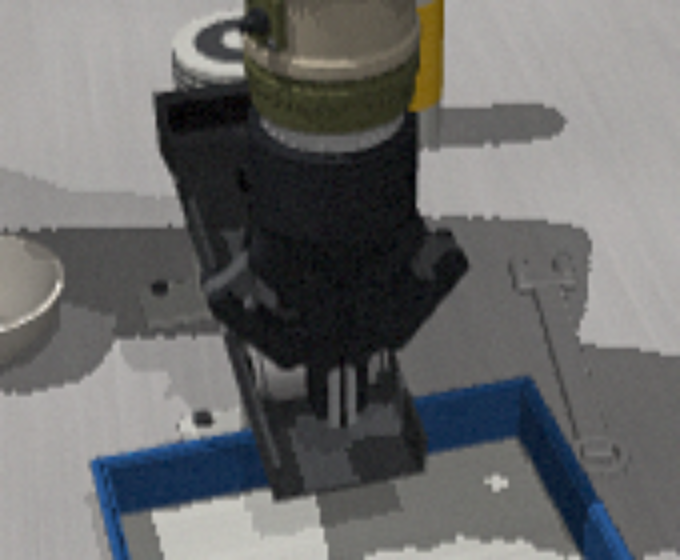

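The fingers (at (340,395) in the crop) are now between pin and spout, with the tip at z ≈ 83 mm over a floor at 56 mm. I go 15 mm further down.

```bash
python3 -m handwheel '[[0,0,5,0,0],[0,0,10,0,0],[0,0,15,0,0],[0,0,15,0,0],[0,0,15,0,0]]'
python3 - <<'E'
from h import *
togo(-.14,0,.03)
c=shot("side"); a,b,z=ab(cloud(c))
for u in (313,317):
  print(u,[(v,*[round(float(x[v,u])*1e3) for x in(a,b,z)]) for v in range(284,318,2)])
E
```

```text
clock: 5.3
tcp_pos: [0.5204, -0.0868, 0.0277]
orientation: [-0.0, 0.667, 0.745, -0.0]
wrist_force: [-0.1, -0.1, 0.4]
finger_gap: -0.0002
grip_force: 0.0
now a,b,z [np.float64(-142.8), np.float64(0.4), np.float64(27.7)] shift [ 2.8 -0.4 -2.3] turn -0.002 t 5.3 F [-0.11 -0.14  0.35] j6 1.14
313 [(284, -153, -5, 116), (286, -152, -4, 110), (288, -154, -5, 107), (290, -155, -5, 102), (292, -152, -5, 94), (294, -153, -5, 91), (296, -154, -5, 87), (298, -153, -5, 80), (300, -151, -5, 74), (302, -151, -5, 68), (304, -142, -3, 55), (306, -148, -4, 55), (308, -149, -5, 51), (310, -155, -6, 51), (312, -158, -7, 49), (314, -117, 3, 4), (316, -124, 1, 5)]
317 [(284, -154, 3, 114), (286, -157, 2, 112), (288, -152, 3, 103), (290, -153, 3, 99), (292, -155, 3, 95), (294, -154, 3, 89), (296, -153, 3, 84), (298, -153, 3, 78), (300, -153, 3, 73), (302, -139, 7, 55), (304, -144, 5, 54), (306, -150, 3, 55), (308, -152, 3, 51), (310, -158, 1, 52), (312, -114, 13, 4), (314, -117, 12, 1), (316, -126, 10, 4)]
```

Tip at ~68 mm, about 12 mm above the floor. That's right, so I push up the slope.

```bash
python3 -m handwheel '[[6,0,-1,0,0],[12,0,-2,0,0],[17,0,-2,0,0],[22,0,-3,0,0],[28,0,-4,0,0],[34,0,-5,0,0],[40,0,-6,0,0],[46,0,-6,0,0]]'
python3 - <<'E'
from h import *
c=shot("side"); togo(-.03,0,.0435)
cv2.imwrite("pics/side6.png",cv2.resize(c["color"][190:330,230:400],None,fx=4,fy=4))
E
```

```text
clock: 6.15
tcp_pos: [0.5157, -0.0407, 0.0343]
orientation: [0.0, 0.667, 0.745, 0.0]
wrist_force: [0.1, -2.2, 0.8]
finger_gap: 0.0
grip_force: 1.1
now a,b,z [np.float64(-95.4), np.float64(0.5), np.float64(34.0)] shift [65.4 -0.5 -9.4] turn -0.001 t 6.2 F [-1.33  1.17 -0.15] j6 1.23
```

View pics/side6.png

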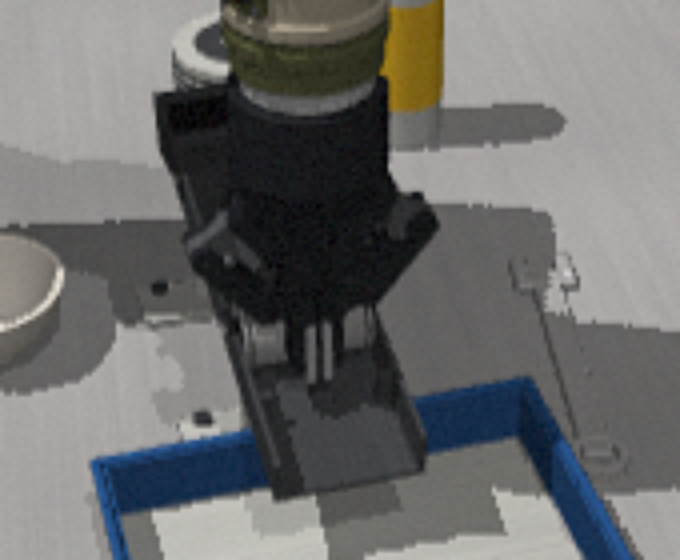

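The pin is moving ahead of the fingers, showing on both sides of them at (262,340) and (360,325), square in the gutter. I carry on.

```bash
python3 -m handwheel '[[7,0,-1,0,0],[15,0,-2,0,0],[23,0,-3,0,0],[31,0,-4,0,0],[39,0,-5,0,0],[47,0,-7,0,0],[55,-1,-8,0,0],[63,-1,-9,0,0]]' && python3 -c "
from h import *
togo(.066,0,.057)" && python3 -m handwheel '[[7,0,-1,0,0],[14,0,-2,0,0],[21,0,-3,0,0],[28,0,-4,0,0],[35,0,-5,0,0],[42,0,-6,0,0],[49,0,-7,0,0],[56,0,-8,0,0]]'
python3 - <<'E'
from h import *
togo(.066,0,.057)
for n in ("top","side"):
    c=shot(n); a,b,z=ab(cloud(c))
    m=np.isfinite(z)&(abs(b)>.02)&(abs(b)<.034)&(a<.13)&(a>-.1)&(z>.075+.14*a+.028)&(z<.075+.14*a+.045)
    print(n,m.sum(),np.percentile(a[m],[5,50,95]) if m.any() else 0)
cv2.imwrite("pics/side7.png",cv2.resize(c["color"][170:330,230:400],None,fx=3.6,fy=3.6))
E
```

```text
clock: 7.0
tcp_pos: [0.5074, 0.0221, 0.0431]
orientation: [0.0, 0.667, 0.745, -0.0]
wrist_force: [0.1, -2.2, 0.8]
finger_gap: -0.0001
grip_force: 1.1
now a,b,z [np.float64(-33.2), np.float64(-0.4), np.float64(43.1)] shift [ 99.2   0.2 -13.9] turn -0.001 t 7.0 F [ 0.15 -2.2   0.75] j6 1.35
clock: 7.8
tcp_pos: [0.5013, 0.0776, 0.051]
orientation: [0.0, 0.667, 0.745, -0.0]
wrist_force: [0.2, -1.6, 0.7]
finger_gap: -0.0001
grip_force: 1.1
now a,b,z [np.float64(22.6), np.float64(-0.2), np.float64(51.0)] shift [43.4  0.1 -6. ] turn -0.002 t 7.8 F [ 0.17 -1.64  0.68] j6 1.46
top 0 0
side 47 [0.03700553 0.04179972 0.05178216]
```

View pics/side7.png

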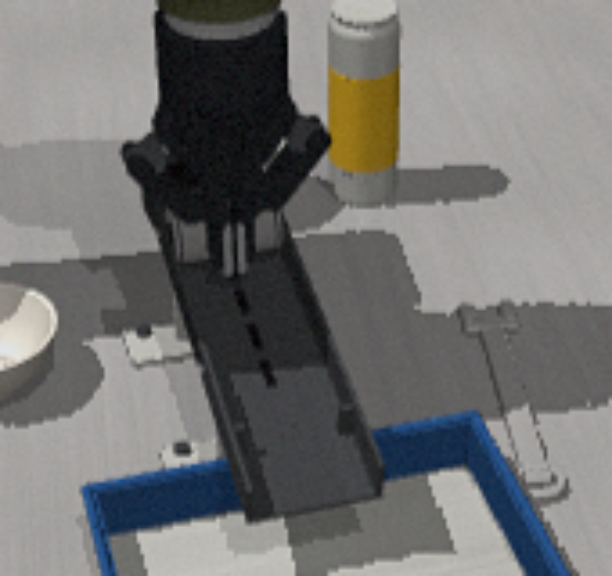

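The pin is square ahead of the fingers, at (190,238) and (268,228), near a ≈ 51 mm. The spray can is well clear. Last push over the hump, then a pause.

```bash
python3 -m handwheel '[[7,0,-1,0,0],[14,0,-2,0,0],[20,0,-3,0,0],[26,0,-4,0,0],[32,0,-5,0,0],[38,0,-5,0,0],[44,0,-6,0,0],[44,0,-6,0,0]]' && python3 -c "
from h import *
togo(.05,0,.13)" && python3 -m handwheel '[[0,0,0,0,0],[0,0,0,0,0],[0,0,0,0,0],[-10,0,-10,0,0],[-20,0,-40,0,0],[-30,0,-80,0,0],[-40,0,-120,0,0],[-40,0,-150,0,0]]' && python3 -m handwheel '[[-45,0,0,0,0],[-90,0,0,0,0],[-135,0,0,0,0],[-180,0,0,0,0],[-220,0,0,0,0],[-220,0,0,0,0],[-220,0,0,0,0]]'
python3 - <<'E'
from h import *
togo(.05,0,.13)
for n in ("top","side"):
    c=shot(n); a,b,z=ab(cloud(c))
    m=np.isfinite(z)&(abs(b)<.03)&(a<.16)&(a>-.16)&(z>.075+.14*a+.015)&(z<.18)
    print(n,m.sum(),np.percentile(a[m],[5,50,95]),z[m].max())
    m&=(a<.126)&(a>.08); print(" pin crest z",np.percentile(z[m],95) if m.any() else 0, "a of crest",np.median(a[m][z[m]>np.percentile(z[m],80)]) if m.any() else 0)
    cv2.imwrite(f"pics/{n}8.png",cv2.resize(c["color"][180:320,230:420],None,fx=4,fy=4))
E
```

```text
clock: 8.7
tcp_pos: [0.4961, 0.1218, 0.0569]
orientation: [-0.0, 0.666, 0.746, 0.0]
wrist_force: [-0.2, -0.4, -0.1]
finger_gap: -0.0
grip_force: 0.0
now a,b,z [np.float64(67.2), np.float64(-0.3), np.float64(56.9)] shift [-17.2   0.3 -73.1] turn -0.0 t 8.7 F [-0.16 -0.36 -0.14] j6 1.54
clock: 9.5
tcp_pos: [0.5018, 0.0792, 0.2104]
orientation: [0.001, 0.668, 0.745, 0.001]
wrist_force: [1.2, -0.5, 0.5]
finger_gap: -0.0002
grip_force: 0.0
clock: 10.2
tcp_pos: [0.5249, -0.1392, 0.2073]
orientation: [-0.0, 0.668, 0.744, 0.0]
wrist_force: [-0.2, 1.0, -0.6]
finger_gap: 0.0002
grip_force: 0.0
now a,b,z [np.float64(-195.4), np.float64(-1.1), np.float64(207.3)] shift [ 2.454e+02 -1.000e-01  7.740e+01] turn -0.005 t 10.2 F [-0.16  1.02 -0.62] j6 1.06
top 518 [0.09691107 0.1132906  0.13512661] 0.12391180954204972
 pin crest z 0.12128140172110866 a of crest 0.11325319083904206
side 276 [0.0952124  0.1041367  0.13522242] 0.11895904725861395
 pin crest z 0.11809294803342985 a of crest 0.11253884189021346
```

View pics/side8.png

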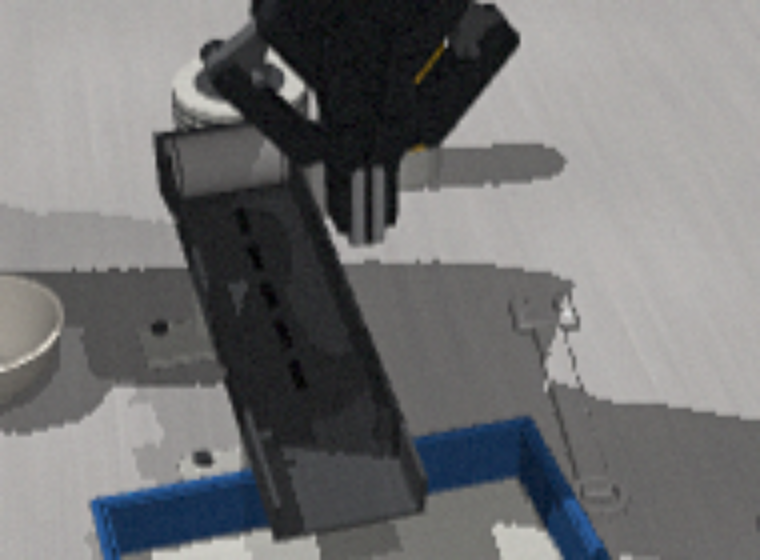

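The pin sits against the end plate, square, at (225,160). Its crest is at z ≈ 118–121 mm (118.4 expected) and a ≈ 113 mm (111 expected). The hand is clear.

```bash
python3 -m handwheel '[[0,0,0,0,0],[0,0,0,0,0],[0,0,0,0,0]]' && python3 -c "
from h import *
print(workorder.hand_in())"
```

```text
clock: 10.6
tcp_pos: [0.5253, -0.1367, 0.2072]
orientation: [0.0, 0.666, 0.746, 0.0]
wrist_force: [-0.2, 0.4, 0.2]
finger_gap: -0.0
grip_force: 0.0
the job is handed in; nothing more can be done
None
```

The pin was rolled up the gutter and over the hump and now sits square against the end plate; the hand is clear, and the job was handed in at about 10.6 s with no verdict returned.

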